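Set the vibrating table to fast

ROBOT

A 6-joint arm with a two-finger parallel gripper is mounted at the origin on a cart in front of the work surface, level with it; the furniture and walls round the work are solid. World frame = base frame: x ahead of the robot, y to its left, z up, the work surface at z = 0. Lengths are in m, angles in degrees, forces in N, time in s.
With the tool pointing down it reaches from about 0.3 to 0.75 m from the base axis. Payload 8.5 kg.
Tool frame: the origin (TCP) lies at the very end of the fingers, on their centre line; the grasp point (between the pads) lies 19 mm behind it (env.grip_depth is the z of the grasp point in the tool frame, in m); z points along the fingers, y is the direction in which the jaws open and shut (so a half turn about z gives the same grasp; the last joint's range is limited). The gripper opens to 85 mm and grips with 20 to 120 N. Pads are 22 mm wide; open, the fingers measure 114 mm over their backs; the gripper's body (76 mm by 85 mm) begins 54 mm behind the grasp point. The pads swing forward as they close: fully open they stand 13 mm farther back than shut.
Start: joints at [61.003, 21.807, 74.336, -0, 83.858, -12.336], TCP at [0.158, 0.527, 0.231] pointing down, gripper open.
Joint ranges: [-178.18, 178.18], [-50.72, 133.34], [12.68, 142.11], [-81.47, 261.47], [9.98, 163.14], [-165.26, 165.26]. Speed limits (degrees/s): [136.94, 136.94, 180, 180, 180, 180].

INTERFACE

Orientations are given as a 3x3 rotation matrix whose columns are the frame's x, y, z axes.
In Python, from rig import env gives the robot as it stands.
- The arm moves only by the tool apply_moves, never from a script. Its argument "plan" is a list of rows, each an object of numbers: "tx", "ty", "tz": the shift along the world's x, y, z in mm; "rx", "ry", "rz": the turn, a rotation vector about the world's x, y, z in rad; "jaw": the opening, from -1 (shut) to 1 (fully open). A call has 1 to 12 rows; each row is the pose to reach, as a shift and turn from the pose measured when the call began; what a row does not reach only later rows make up. A row lasts 1/10 s, in which the tool goes at most 50 mm and 8.59 degrees, less where a joint would pass 70% of its speed; a pose out of reach is approached as far as the arm can. A call with a gripper value outside its range is refused whole. The fingers move at their own pace and stop on an object; "grip_force" is the grip in N (left out, the last holds). Time passes only in rows, so rows that repeat a pose let the fingers close. It gives the time, the measured TCP pose, the force and the opening at its end, in the units of the state.
- env.observe(): the state, without advancing time (a new reading comes with each control period).
- env.get_image(name): name is "scene" or "top" or "wrist"; returns a dict with "image" (384x512x3 uint8, red, green, blue), "intrinsics" (3x3 intrinsics, pixels), "k1" (the pictures are not rectified: a ray, as slopes to the right and down, at radius r is drawn at 1 + k1 r^2 times it, then the intrinsics apply), "world_from_camera" (4x4, takes a point from camera to world coordinates). Camera axes: x right, y up, looking along -z (the intrinsics and any distortion apply to the point x, -y, -z); pixel columns grow to the right and rows downward; lengths in m; the calibration is good to about 2 mm. A picture is of the moment at which its call begins. There is no depth.
- env.close_job(): hands the job in, once; it reports no verdict.
The state is a dict: "time_s": time; "q": joint angles; "qvel": joint speeds; "joint_efforts": joint torques, N m; "position": TCP position; "tool_rot": TCP orientation; "ft_force": force on the tool from outside, world axes, zero at the start; "wrist_torque": the same for the moment, N m; "grip_width": finger opening in m.
Only numpy, scipy, OpenCV 4.12 (cv2) and the standard library are available. Lean on these libraries where they do the work, as an engineer would, in place of code of your own. Each camera call takes 0.05 s, during which the arm holds its last target.

TASK

Push the chocolate-filled mould along the deck of the vibrating table until its long side lies flush against the fence at the far edge, without lifting it. Then push the speed lever on the separate grey controller over from off (leaning toward you), past the first click (slow), all the way to its second stop (fast), and leave it there. Leave the nozzles, ring cutter and thermometer standing around where they are.

Things in the scene. Friction and masses are not known exactly. Their poses are not given: they have to be found in the camera images.
- vibrating_table: vibrating table fixed to the bench: grey base with a flat steel deck 200 x 250 mm (x, y) whose top is 46 mm above the bench. Origin under its centre at bench height; its x axis points across the deck toward the fence (away from the robot), y along the fence, z up
- fence_face (a point): middle of the inner face of the fence, an aluminium bar 10 mm thick along the deck's far edge (250 mm long in the table's y, standing 15 mm above the deck); the point is 85 mm from the deck's centre along the table's x, 6.5 mm above the deck
- mould_centre (a point): centre (half-way up) of the loose chocolate-filled mould, a dark brown slab 210 x 116 x 19 mm, 0.18 to 0.33 kg (sliding it takes a few newtons, sometimes up to 12 N to start), lying flat on the deck with its long side (its own x axis) roughly along the fence and a gap of 30 to 55 mm to the fence; flush against the fence its centre is 56 mm short of the fence face
- speed_lever (a joint): angle of the speed lever in rad: 0 = off (leaning 0.45 rad to the controller's -x), 0.45 = slow (first detent, upright), 0.90 = fast (second position, hard stop, leaning 0.45 rad to the controller's +x). It snaps into each position and stays; leaving off or slow takes about 5 N at the cross-bar, and once over the hump it falls into the next position by itself
- lever_bar (a point): centre of the lever's black cross-bar: a round bar 18 mm thick and 50 mm long, lying level along the controller's y axis at the top of a 10 mm steel rod, 100 mm from the pivot; it stands about 132 mm above the bench at off and fast, 142 mm at slow
- lever_pivot (a point): pivot of the lever, 42 mm above the bench, in the middle of the fixed grey speed controller (150 x 80 x 45 mm, x, y, z; two dark round cheeks rise to 82 mm either side of the rod). Its x axis is the controller's x axis: the lever swings from off on the -x side to fast on the +x side; y is the hinge axis. The +x side is the one facing away from the robot (turned up to 0.8 rad); a row of white marks on top of the box grows longer toward fast
- nozzle_1_mid (a point): middle of a loose steel piping nozzle, cone 27 mm wide, 36 mm high; leave alone
- nozzle_2_mid (a point): middle of a loose steel piping nozzle, cone 24 mm wide, 32 mm high; leave alone
- nozzle_3_mid (a point): middle of a loose steel piping nozzle, cone 30 mm wide, 40 mm high; leave alone
- ring_cutter_2_mid (a point): middle of a loose, round, open steel ring cutter, 53 mm across, 26 mm high; leave alone
- thermometer_mid (a point): middle of a loose red probe thermometer, 132 x 47 x 17 mm, lying flat; leave alone

How it is judged (in metres and radians):
On the way, in this order (a step that is already met when the one before it is completed fails the run):
1. the mould lies flush against the fence, the lever still short of fast (x of mould_centre in the frame of fence_face above -0.061 m and angle between the x axis of mould_centre and the y axis of vibrating_table, either way round below 0.04 rad and value of joint speed_lever below 0.65 rad), for 0.2 s.
2. the lever is past slow and at the fast stop (value of joint speed_lever above 0.86 rad), for 0.2 s.
At the end, for the whole second after the job is handed in: the mould lies flat on the deck, within 5 mm of the fence and parallel to it within 0.04 rad, not shifted more than 40 mm along it; the lever rests at fast (over 0.86 rad) (x of mould_centre in the frame of fence_face between -0.061 and -0.05 m and y of mould_centre in the frame of fence_face between -0.04 and 0.04 m and angle between the x axis of mould_centre and the y axis of vibrating_table, either way round below 0.04 rad and angle between mould_centre's own z axis and vertical below 0.05 rad and height (world z) of mould_centre below 0.06 m and value of joint speed_lever above 0.86 rad and velocity of joint speed_lever below 0.05 rad/s); the robot touches nothing.
It fails at once if the mould is lifted more than 8 mm off the deck or tipped (height (world z) of mould_centre above 0.0635 m or angle between mould_centre's own z axis and vertical above 0.2 rad).
It fails at once if a bystander is moved more than 20 mm (distance of any of nozzle_1_mid, nozzle_2_mid, nozzle_3_mid, ring_cutter_2_mid, thermometer_mid from where it was at the start of the episode above 0.02 m).
It also fails if it takes over 51 s, if anything falls off the work surface, if the arm or the gripper's body presses on something with over 40 N, if the wrist force passes 120 N, or if a joint passes its speed limit or range.

## Working session

There is one attempt and no reset: what is moved stays moved. The work goes in short steps, Python scripts to look and compute and a tool call to move; the robot and the scene stay as the last step left them, time stands still between calls to the robot, and variables do not carry over. Pictures are saved under pics/ and viewed, and the job is handed in when it is done.

Besides the shell and the picture viewer there is one more tool, called after ">>>" by a JSON object that holds its "api" and its "payload". apply_moves: Moves the arm, as the interface text tells. Its arguments: {"type":"object","properties":{"plan":{"type":"array","items":{"type":"object","properties":{"tx":{"type":"number"},"ty":{"type":"number"},"tz":{"type":"number"},"rx":{"type":"number"},"ry":{"type":"number"},"rz":{"type":"number"},"jaw":{"type":"number"}}}},"grip_force":{"type":"number"}},"required":["plan"]}

```bash
mkdir -p pics; ls
cat > h.py <<'E'
import numpy as np,cv2,pickle
from rig import env
def grab(n,tag):
    d=env.get_image(n); cv2.imwrite(f'pics/{tag}.png',d['image'][:,:,::-1]); pickle.dump(d,open(f'pics/{tag}.pkl','wb')); return d
def ray(d,u,v):
    K=np.array(d['intrinsics']);k=d['k1'];a=(u-K[0,2])/K[0,0];b=(v-K[1,2])/K[1,1]
    rd=np.hypot(a,b);r=rd
    for _ in range(30): r=rd/(1+k*r*r)
    s=r/rd if rd>0 else 1
    T=np.array(d['world_from_camera']);return T[:3,3],T[:3,:3]@np.array([a*s,-b*s,-1])
def onz(d,u,v,z):
    o,w=ray(d,u,v);return o+w*(z-o[2])/w[2]
def tri(L):
    A=np.zeros((3,3));b=np.zeros(3)
    for d,u,v in L:
        o,w=ray(d,u,v);w=w/np.linalg.norm(w);P=np.eye(3)-np.outer(w,w);A+=P;b+=P@o
    return np.linalg.solve(A,b)
def proj(d,p):
    T=np.array(d['world_from_camera']);c=T[:3,:3].T@(np.array(p)-T[:3,3]);a,b=c[0]/-c[2],-c[1]/-c[2];s=1+d['k1']*(a*a+b*b)
    K=np.array(d['intrinsics']);return K[0,0]*a*s+K[0,2],K[1,1]*b*s+K[1,2]
E
python3 - <<'E'
from h import *
for n in('scene','top','wrist'):
    d=grab(n,n+'0'); print(n,np.round(d['world_from_camera'],3).tolist())
    cv2.imwrite(f'pics/{n}0b.png',cv2.resize(d['image'][:,:,::-1],(800,600),interpolation=cv2.INTER_CUBIC))
print(env.observe())
E
```

```text
pics
scene [[0.786, 0.442, -0.432, 0.113], [-0.618, 0.573, -0.538, -0.276], [0.01, 0.69, 0.723, 0.768], [0.0, 0.0, 0.0, 1.0]]
top [[0.013, 0.99, -0.141, 0.391], [-1.0, 0.015, 0.013, 0.228], [0.015, 0.141, 0.99, 0.987], [0.0, 0.0, 0.0, 1.0]]
wrist [[0.286, -0.908, -0.307, 0.078], [0.958, 0.27, 0.093, 0.55], [-0.002, -0.321, 0.947, 0.374], [0.0, 0.0, 0.0, 1.0]]
{'time_s': 0.15, 'q': array([ 6.10035421e+01,  2.18329656e+01,  7.43713681e+01, -5.24998217e-04,
        8.38581441e+01, -1.23361645e+01]), 'qvel': array([-0.04219166, -0.08805885, -0.11748678,  0.09746428, -0.12033179,
       -0.02287767]), 'joint_efforts': array([ 2.66023751e-03, -4.48627424e+01, -2.31344193e+01, -1.74799106e-04,
        3.78940909e-03, -1.71970436e-05]), 'position': array([0.15758389, 0.5267157 , 0.23086579]), 'tool_rot': array([[-9.58021633e-01,  2.86695447e-01, -5.20629798e-04],
       [ 2.86695832e-01,  9.58021180e-01, -9.58171678e-04],
       [ 2.24070917e-04, -1.06721159e-03, -9.99999405e-01]]), 'ft_force': array([-0.19249895,  0.33339862, -0.24618582]), 'wrist_torque': array([ 0.04198072, -0.04297541,  0.04605476]), 'grip_width': 0.08507428073530363}
```

View pics/top0b.png

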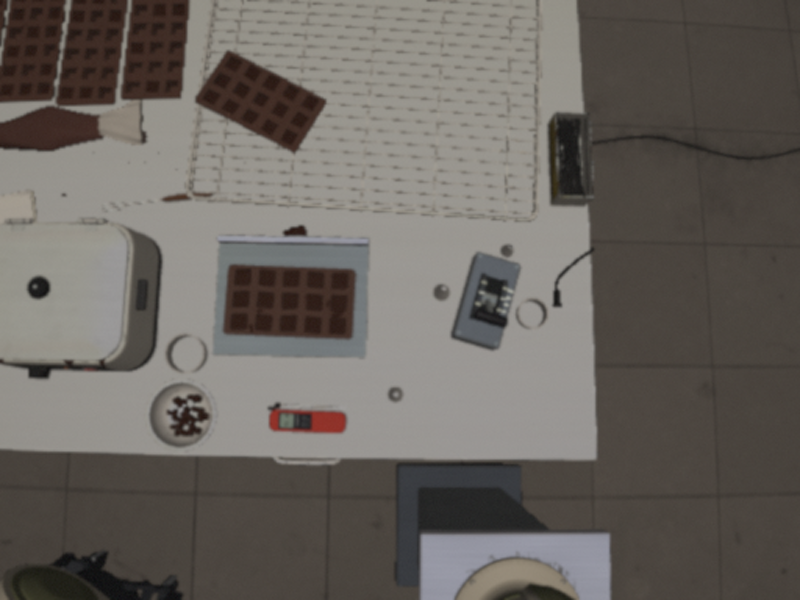

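View pics/scene0b.png

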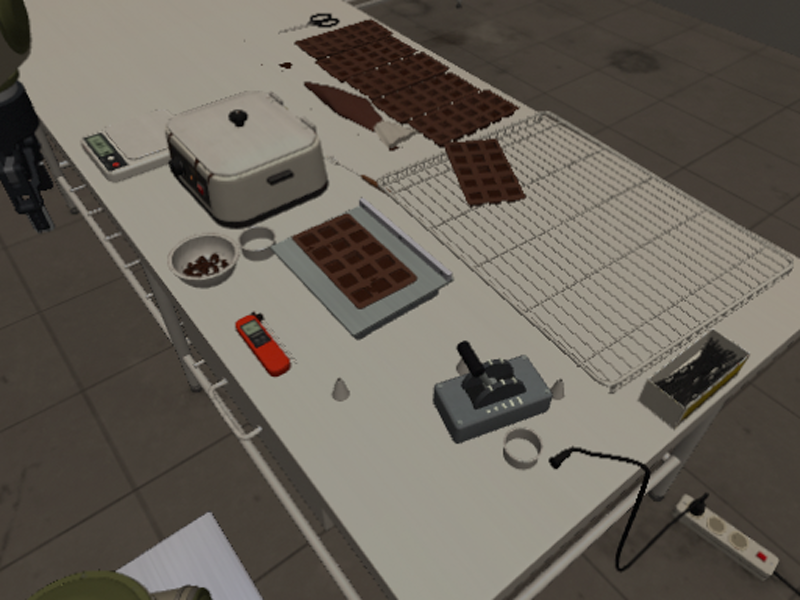

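View pics/wrist0b.png

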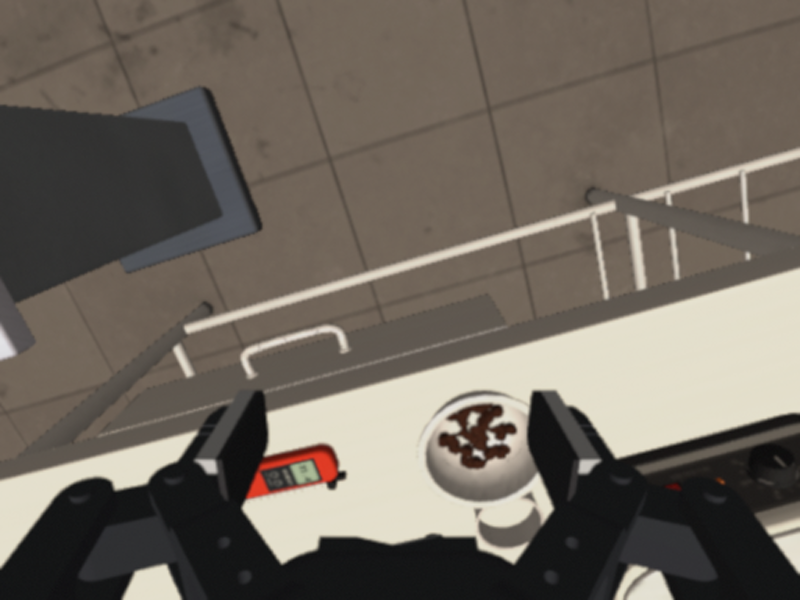

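The top view (800-px scale) shows the mould at about (225..355, 265..338) on the deck, with the fence at row 240. The controller is near (487,300), with the lever bar near (490,310). The thermometer, at (308,421), sits in front of the deck. Next I'll measure these.

Run:
```python
from h import *
d=pickle.load(open('pics/top0.pkl','rb'));s=pickle.load(open('pics/scene0.pkl','rb'))
im=d['image'];hsv=cv2.cvtColor(im,cv2.COLOR_RGB2HSV)
sub=im[140:240,130:250]
# mould mask: reddish dark
def quad(mask,box,z,name):
    m=np.zeros_like(mask);x0,y0,x1,y1=box;m[y0:y1,x0:x1]=mask[y0:y1,x0:x1]
    m=cv2.morphologyEx(m,cv2.MORPH_CLOSE,np.ones((5,5)))
    m=cv2.morphologyEx(m,cv2.MORPH_OPEN,np.ones((3,3)))
    c=max(cv2.findContours(m,0,1)[0],key=cv2.contourArea)
    r=cv2.minAreaRect(c);b=cv2.boxPoints(r)
    P=np.array([onz(d,u,v,z) for u,v in b])
    print(name,np.round(b,1).tolist(),np.round(P[:,:2],4).tolist(),'c',P.mean(0).round(4),'sides',np.linalg.norm(P[1]-P[0]).round(4),np.linalg.norm(P[2]-P[1]).round(4),'dirs',np.degrees(np.arctan2(*(P[1]-P[0])[1::-1])).round(2),np.degrees(np.arctan2(*(P[2]-P[1])[1::-1])).round(2))
R,G,B=[im[...,i].astype(int) for i in range(3)]
br=((R-B>12)&(R<120)).astype(np.uint8)*255
quad(br,(135,160,235,225),.065,'mould')
bl=((B-R>5)).astype(np.uint8)*255
quad(bl|br,(125,145,245,235),.046,'deck')
quad(bl,(280,150,345,230),.045,'ctrl')
red=((R-G>80)).astype(np.uint8)*255
quad(red,(160,250,235,285),.017,'therm')
cv2.imwrite('pics/bl.png',np.hstack([br,bl]))
def crop(d,x0,y0,x1,y1,k,n): cv2.imwrite(n,cv2.resize(d['image'][y0:y1,x0:x1,::-1],None,fx=k,fy=k,interpolation=cv2.INTER_CUBIC))
crop(d,270,150,370,240,6,'pics/tc.png');crop(s,260,200,380,310,5,'pics/sc.png');crop(d,130,140,250,240,6,'pics/tm.png')
```

```text
mould [[142.8000030517578, 212.89999389648438], [144.60000610351562, 169.0], [226.6999969482422, 172.3000030517578], [224.89999389648438, 216.1999969482422]] [[0.4717, 0.4806], [0.5833, 0.4821], [0.5778, 0.2735], [0.4666, 0.2755]] c [0.5248 0.3779 0.065 ] sides 0.1116 0.2087 dirs 0.76 -91.52
deck [[137.6999969482422, 225.10000610351562], [139.60000610351562, 143.8000030517578], [234.5, 145.89999389648438], [232.6999969482422, 227.1999969482422]] [[0.4421, 0.4974], [0.6545, 0.5045], [0.652, 0.2554], [0.4405, 0.2562]] c [0.5473 0.3784 0.046 ] sides 0.2125 0.2491 dirs 1.91 -90.57
ctrl [[290.8999938964844, 214.0], [305.3999938964844, 161.89999389648438], [332.1000061035156, 169.3000030517578], [317.70001220703125, 221.39999389648438]] [[0.4761, 0.1084], [0.6128, 0.0701], [0.5943, 0.0002], [0.458, 0.04]] c [0.5353 0.0547 0.045 ] sides 0.1419 0.0723 dirs -15.67 -104.83
therm [[200.0, 264.0], [219.0, 264.0], [219.0, 275.0], [200.0, 275.0]] [[0.3461, 0.3396], [0.3468, 0.2906], [0.3189, 0.29], [0.3182, 0.3388]] c [0.3325 0.3148 0.017 ] sides 0.0489 0.0279 dirs -89.14 -178.75
```

View pics/tc.png

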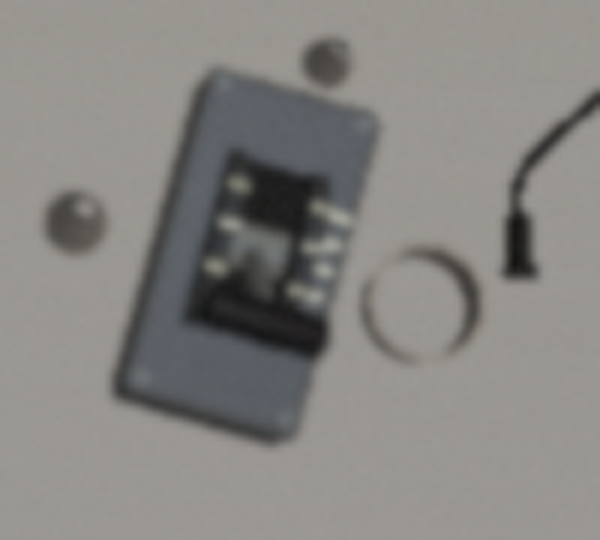

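View pics/sc.png

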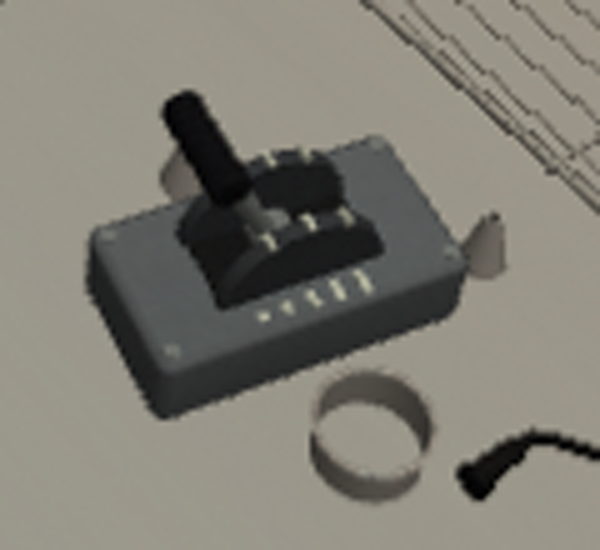

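View pics/tm.png

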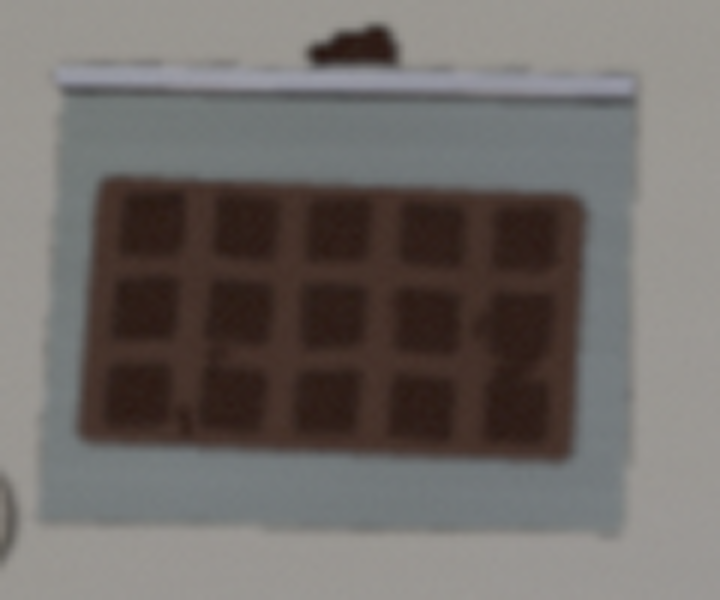

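View pics/bl.png

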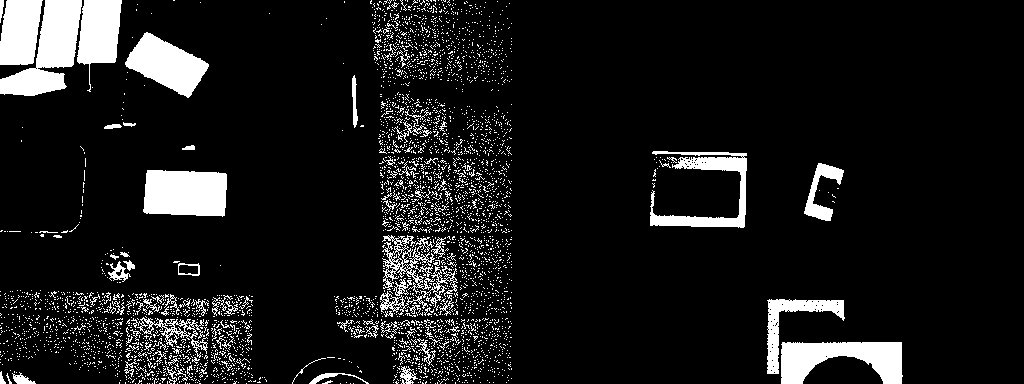

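Run:
```python
from h import *
d=pickle.load(open('pics/top0.pkl','rb'));s=pickle.load(open('pics/scene0.pkl','rb'))
def t(x,y,z,o=(130,140)): return onz(d,o[0]+x/6-.4,o[1]+y/6-.4,z)[:2].round(4)
def sh(n,L,z,o=(130,140)):
    P=np.array([t(x,y,z,o) for x,y in L]);print(n,P.tolist(),[round(float(np.degrees(np.arctan2(*(P[i]-P[i-1])[::-1]))),1) for i in range(len(P))],[round(float(np.linalg.norm(P[i]-P[i-1])),4) for i in range(len(P))],'mean',P.mean(0))
sh('front deck',[(40,522),(620,533)],.046)
sh('side deck',[(620,533),(632,104)],.046)
sh('fence far top',[(55,68),(637,75)],.061)
sh('fence inner top',[(60,88),(635,98)],.061)
sh('mould',[(100,178),(585,197),(572,462),(78,440)],.064)
o=(270,150)
sh('ctrl',[(208,68),(380,112),(292,442),(115,395)],.045,o)
sh('bar',[(208,305),(325,335)],.132,o)
sh('noz',[(328,62)],.02,o);sh('noz',[(75,222)],.02,o);sh('ring',[(420,305)],.013,o)
print('bar tri',tri([(d,270+267/6-.4,150+320/6-.4),(s,260+207/5-.4,200+146/5-.4)]))
for a,b in [((208,300),(178,103)),((325,337),(236,188))]:
  print(tri([(d,270+a[0]/6-.4,150+a[1]/6-.4),(s,260+b[0]/5-.4,200+b[1]/5-.4)]))
for n,u,v in(('noz3',395/1.5625,394/1.5625),('ring2',187/1.5625,353/1.5625),('thL',270/1.5625,421/1.5625),('thR',347/1.5625,421/1.5625)): print(n,onz(d,u,v,.01))
```

```text
front deck [[0.4382, 0.5009], [0.4374, 0.2556]] [89.8, -90.2] [0.2453, 0.2453] mean [0.4378  0.37825]
side deck [[0.4374, 0.2556], [0.6226, 0.2539]] [179.5, -0.5] [0.1852, 0.1852] mean [0.53    0.25475]
fence far top [[0.6313, 0.501], [0.6317, 0.2516]] [90.1, -89.9] [0.2494, 0.2494] mean [0.6315 0.3763]
fence inner top [[0.6226, 0.4983], [0.6216, 0.2522]] [89.8, -90.2] [0.2461, 0.2461] mean [0.6221  0.37525]
mould [[0.5829, 0.4781], [0.5776, 0.2725], [0.4656, 0.2755], [0.4716, 0.4815]] [-1.7, -91.5, 178.5, 88.3] [0.1114, 0.2057, 0.112, 0.2061] mean [0.524425 0.3769  ]
ctrl [[0.6153, 0.0731], [0.5971, -0.002], [0.4533, 0.0385], [0.4724, 0.114]] [-16.0, -103.6, 164.3, 75.8] [0.1486, 0.0773, 0.1494, 0.0779] mean [0.534525 0.0559  ]
bar [[0.5004, 0.0882], [0.4893, 0.0426]] [76.3, -103.7] [0.0469, 0.0469] mean [0.49485 0.0654 ]
noz [[0.625, 0.0149]] [0.0] [0.0] mean [0.625  0.0149]
noz [[0.5507, 0.1285]] [0.0] [0.0] mean [0.5507 0.1285]
ring [[0.5169, -0.026]] [0.0] [0.0] mean [ 0.5169 -0.026 ]
bar tri [0.49489148 0.06528594 0.13276551]
[0.50162777 0.08872755 0.13241727]
[0.48883967 0.04261844 0.13366565]
noz3 [0.37815061 0.20376264 0.01      ]
ring2 [0.44095088 0.55560802 0.01      ]
thL [0.33065844 0.41055707 0.01      ]
thR [0.33270143 0.28280516 0.01      ]
```

The table is axis-aligned to within about 0.3°. The front deck edge is at x≈0.437 and the fence face at about 0.621. The mould centre is (0.5245, 0.377) with a yaw of about -1.6°. The lever bar triangulates to (0.495, 0.065, 0.133), which matches the stated 132 mm. The controller is centred at (0.5345, 0.056) and its +x is turned -15.7°. I'll move the open gripper in front of the mould, jaws along y.

>>> {"api": "apply_moves", "payload": {"plan": [{"tx": 40, "ty": -20, "tz": 0, "rz": 0.1, "jaw": 1}, {"tx": 85, "ty": -45, "tz": 0, "rz": 0.2, "jaw": 1}, {"tx": 130, "ty": -70, "tz": 0, "rz": 0.293, "jaw": 1}, {"tx": 175, "ty": -95, "tz": -20, "rz": 0.293, "jaw": 1}, {"tx": 215, "ty": -115, "tz": -40, "rz": 0.293, "jaw": 1}, {"tx": 250, "ty": -135, "tz": -65, "rz": 0.293, "jaw": 1}, {"tx": 285, "ty": -150, "tz": -90, "rz": 0.293, "jaw": 1}, {"tx": 287, "ty": -150, "tz": -120, "rz": 0.293, "jaw": 1}, {"tx": 287, "ty": -150, "tz": -150, "rz": 0.293, "jaw": 1}, {"tx": 287, "ty": -150, "tz": -160, "rz": 0.293, "jaw": 1}, {"tx": 287, "ty": -150, "tz": -160, "rz": 0.293, "jaw": 1}]}}

```text
validation failed for argument at $.pl...
```

Run:
```python
from h import *
d=grab('scene','s1');e=grab('top','t1')
cv2.imwrite('pics/s1c.png',cv2.resize(d['image'][100:240,120:320,::-1],None,fx=4,fy=4,interpolation=cv2.INTER_CUBIC))
o=env.observe();print(o['time_s'],o['position'],o['tool_rot'].round(3),o['ft_force'])
for y in(.33,.42):
  for z in(.07,.083): print(y,z,proj(d,[.445,y,z]))
```

```text
0.25 [0.15764742 0.52678164 0.23104089] [[-0.958  0.287 -0.   ]
 [ 0.287  0.958 -0.001]
 [ 0.    -0.001 -1.   ]] [0.14493135 0.56885451 0.27764193]
0.33 0.07 (np.float64(209.03997514311757), np.float64(186.49946809881246))
0.33 0.083 (np.float64(208.60361661820684), np.float64(182.67526230885056))
0.42 0.07 (np.float64(189.29536680060565), np.float64(166.25659614134287))
0.42 0.083 (np.float64(188.69337705992348), np.float64(162.42349845359806))
```

View pics/s1c.png

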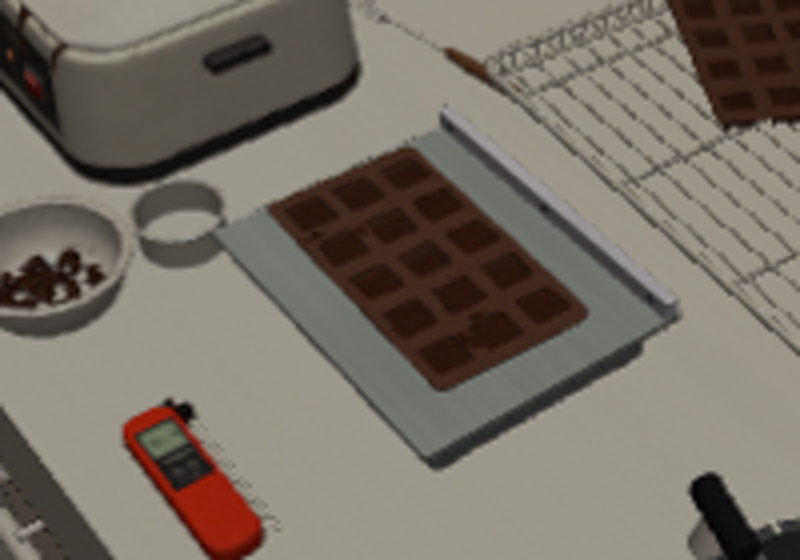

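The plan was refused and the arm didn't move; the picture is unchanged from the start. I'll test a smaller call.

>>> {"api": "apply_moves", "payload": {"plan": [{"tx": 40, "ty": -20, "tz": 0, "rx": 0, "ry": 0, "rz": 0.1, "jaw": 1}, {"tx": 85, "ty": -45, "tz": 0, "rx": 0, "ry": 0, "rz": 0.2, "jaw": 1}]}}

```text
time_s: 0.45
position: [0.2413, 0.4824, 0.2309]
tool_rot: [[-0.997, 0.083, -0.0], [0.083, 0.997, -0.001], [0.0, -0.001, -1.0]]
ft_force: [0.9, 0.4, -0.7]
grip_width: 0.0858
```

Now at (0.241, 0.482, 0.231), so the remaining shift is (+204, -106, -160) mm with rz 0.083.

>>> {"api": "apply_moves", "payload": {"plan": [{"tx": 40, "ty": -20, "tz": 0, "rx": 0, "ry": 0, "rz": 0.083, "jaw": 1}, {"tx": 85, "ty": -45, "tz": 0, "rx": 0, "ry": 0, "rz": 0.083, "jaw": 1}, {"tx": 125, "ty": -65, "tz": -20, "rx": 0, "ry": 0, "rz": 0.083, "jaw": 1}, {"tx": 165, "ty": -85, "tz": -45, "rx": 0, "ry": 0, "rz": 0.083, "jaw": 1}, {"tx": 195, "ty": -105, "tz": -75, "rx": 0, "ry": 0, "rz": 0.083, "jaw": 1}, {"tx": 204, "ty": -106, "tz": -110, "rx": 0, "ry": 0, "rz": 0.083, "jaw": 1}, {"tx": 204, "ty": -106, "tz": -145, "rx": 0, "ry": 0, "rz": 0.083, "jaw": 1}, {"tx": 204, "ty": -106, "tz": -160, "rx": 0, "ry": 0, "rz": 0.083, "jaw": 1}, {"tx": 204, "ty": -106, "tz": -160, "rx": 0, "ry": 0, "rz": 0.083, "jaw": 1}]}}

```text
time_s: 1.35
position: [0.4444, 0.3757, 0.0685]
tool_rot: [[-1.0, 0.001, -0.005], [0.001, 1.0, -0.003], [0.005, -0.003, -1.0]]
ft_force: [0.2, 0.8, 0.8]
grip_width: 0.0853
```

Run:
```python
from h import *
d=grab('scene','s2')
cv2.imwrite('pics/s2c.png',cv2.resize(d['image'][100:240,120:320,::-1],None,fx=4,fy=4,interpolation=cv2.INTER_CUBIC))
o=env.observe();print(o['time_s'],o['position'],o['tool_rot'].round(3),o['ft_force'])
x,y,z=o['position']
for dy in(-.05,.05):
  for dz in(0,.013): print(dy,dz,(np.array(proj(d,[x,y+dy,z+dz]))-[120,100])*4)
```

```text
1.4 [0.44512762 0.37629198 0.07036567] [[-1.     0.001 -0.002]
 [ 0.001  1.    -0.001]
 [ 0.002 -0.001 -1.   ]] [1.32057358 0.12730651 0.49622422]
-0.05 0 [359.70995023 348.98512369]
-0.05 0.013 [357.99556173 333.68285418]
0.05 0 [272.03809502 259.13566872]
0.05 0.013 [269.58886299 243.7951796 ]
```

View pics/s2c.png

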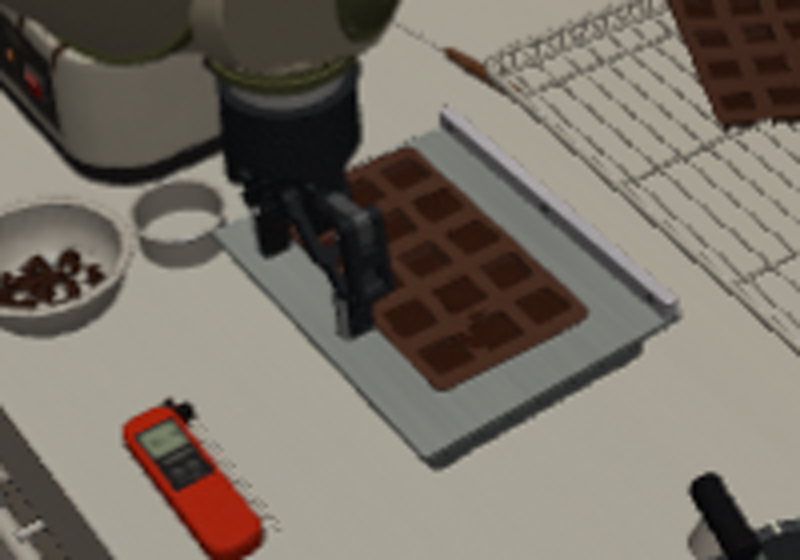

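The near fingertip appears at (350,338), which agrees with tips about 13 mm above the TCP when open. I'll lower 30 mm so the tips are at about z=0.053, then start pushing slowly.

>>> {"api": "apply_moves", "payload": {"plan": [{"tx": 0, "ty": 0, "tz": -10, "rx": 0, "ry": 0, "rz": 0, "jaw": 1}, {"tx": 0, "ty": 0, "tz": -20, "rx": 0, "ry": 0, "rz": 0, "jaw": 1}, {"tx": 0, "ty": 0, "tz": -27, "rx": 0, "ry": 0, "rz": 0, "jaw": 1}, {"tx": 0, "ty": 0, "tz": -30, "rx": 0, "ry": 0, "rz": 0, "jaw": 1}, {"tx": 0, "ty": 0, "tz": -30, "rx": 0, "ry": 0, "rz": 0, "jaw": 1}]}}

```text
time_s: 1.9
position: [0.445, 0.3762, 0.04]
tool_rot: [[-1.0, 0.001, -0.002], [0.001, 1.0, -0.002], [0.002, -0.002, -1.0]]
ft_force: [-0.4, -0.1, -0.6]
grip_width: 0.0858
```

>>> {"api": "apply_moves", "payload": {"plan": [{"tx": 5, "ty": 0, "tz": 0, "rx": 0, "ry": 0, "rz": 0, "jaw": 1}, {"tx": 9, "ty": 0, "tz": 0, "rx": 0, "ry": 0, "rz": 0, "jaw": 1}, {"tx": 13, "ty": 0, "tz": 0, "rx": 0, "ry": 0, "rz": 0, "jaw": 1}, {"tx": 17, "ty": 0, "tz": 0, "rx": 0, "ry": 0, "rz": 0, "jaw": 1}, {"tx": 21, "ty": 0, "tz": 0, "rx": 0, "ry": 0, "rz": 0, "jaw": 1}, {"tx": 25, "ty": 0, "tz": 0, "rx": 0, "ry": 0, "rz": 0, "jaw": 1}]}}

```text
time_s: 2.5
position: [0.4702, 0.3763, 0.0401]
tool_rot: [[-1.0, 0.0, -0.003], [0.0, 1.0, -0.002], [0.003, -0.002, -1.0]]
ft_force: [-2.7, 0.1, 2.5]
grip_width: 0.0854
```

Run:
```python
from h import *
d=grab('scene','s3')
cv2.imwrite('pics/s3c.png',cv2.resize(d['image'][100:240,120:320,::-1],None,fx=4,fy=4,interpolation=cv2.INTER_CUBIC))
o=env.observe();print(o['time_s'],o['position'],o['tool_rot'].round(3),o['ft_force'])
```

```text
2.55 [0.47091661 0.37629405 0.04006877] [[-1.     0.001 -0.002]
 [ 0.001  1.    -0.001]
 [ 0.002 -0.001 -1.   ]] [-1.18987125 -0.05246633  0.42213403]
```

View pics/s3c.png

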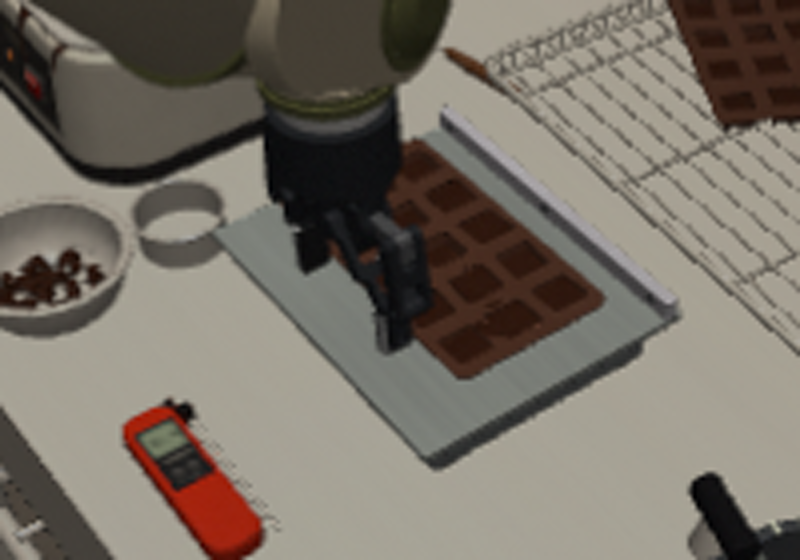

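The mould is sliding flat, with its near corner now at (462,378) and a contact force of about 3 N. I'll push on.

>>> {"api": "apply_moves", "payload": {"plan": [{"tx": 4, "ty": 0, "tz": 0, "rx": 0, "ry": 0, "rz": 0, "jaw": 1}, {"tx": 8, "ty": 0, "tz": 0, "rx": 0, "ry": 0, "rz": 0, "jaw": 1}, {"tx": 12, "ty": 0, "tz": 0, "rx": 0, "ry": 0, "rz": 0, "jaw": 1}, {"tx": 15, "ty": 0, "tz": 0, "rx": 0, "ry": 0, "rz": 0, "jaw": 1}, {"tx": 18, "ty": 0, "tz": 0, "rx": 0, "ry": 0, "rz": 0, "jaw": 1}]}}

```text
time_s: 3.05
position: [0.4891, 0.3763, 0.04]
tool_rot: [[-1.0, 0.001, -0.002], [0.001, 1.0, -0.002], [0.002, -0.002, -1.0]]
ft_force: [-2.0, -0.1, 1.0]
grip_width: 0.0853
```

>>> {"api": "apply_moves", "payload": {"plan": [{"tx": 1.5, "ty": 0, "tz": 0, "rx": 0, "ry": 0, "rz": 0, "jaw": 1}, {"tx": 3, "ty": 0, "tz": 0, "rx": 0, "ry": 0, "rz": 0, "jaw": 1}]}}

```text
time_s: 3.25
position: [0.4922, 0.3763, 0.04]
tool_rot: [[-1.0, 0.001, -0.002], [0.001, 1.0, -0.001], [0.002, -0.001, -1.0]]
ft_force: [-3.4, 0.2, 1.3]
grip_width: 0.0855
```

>>> {"api": "apply_moves", "payload": {"plan": [{"tx": 1, "ty": 0, "tz": 0, "rx": 0, "ry": 0, "rz": 0, "jaw": 1}, {"tx": 2, "ty": 0, "tz": 0, "rx": 0, "ry": 0, "rz": 0, "jaw": 1}]}}

```text
time_s: 3.45
position: [0.4943, 0.3763, 0.04]
tool_rot: [[-1.0, 0.001, -0.002], [0.001, 1.0, -0.002], [0.002, -0.002, -1.0]]
ft_force: [-3.1, -0.7, 1.4]
grip_width: 0.0853
```

Run:
```python
from h import *
d=grab('scene','s4')
cv2.imwrite('pics/s4c.png',cv2.resize(d['image'][100:240,120:320,::-1],None,fx=4,fy=4,interpolation=cv2.INTER_CUBIC))
o=env.observe();print(o['time_s'],o['position'],o['tool_rot'].round(3),o['ft_force'])
```

```text
3.5 [0.49445666 0.37624612 0.04001871] [[-1.     0.001 -0.002]
 [ 0.001  1.    -0.001]
 [ 0.002 -0.001 -1.   ]] [-1.81870454 -0.69246218  1.90262044]
```

View pics/s4c.png

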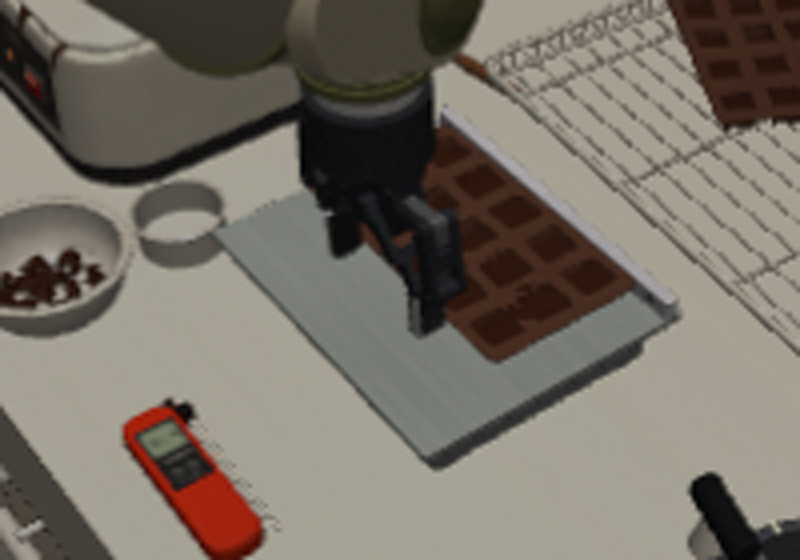

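The mould is close to the fence, with no force jump yet. I'll creep 1 mm at a time until the force rises.

>>> {"api": "apply_moves", "payload": {"plan": [{"tx": 1, "ty": 0, "tz": 0, "rx": 0, "ry": 0, "rz": 0, "jaw": 1}, {"tx": 1.5, "ty": 0, "tz": 0, "rx": 0, "ry": 0, "rz": 0, "jaw": 1}]}}

```text
time_s: 3.7
position: [0.4961, 0.3763, 0.04]
tool_rot: [[-1.0, 0.001, -0.002], [0.001, 1.0, -0.001], [0.002, -0.001, -1.0]]
ft_force: [-1.9, -0.1, 1.2]
grip_width: 0.0852
```

>>> {"api": "apply_moves", "payload": {"plan": [{"tx": 1, "ty": 0, "tz": 0, "rx": 0, "ry": 0, "rz": 0, "jaw": 1}, {"tx": 1, "ty": 0, "tz": 0, "rx": 0, "ry": 0, "rz": 0, "jaw": 1}]}}

```text
time_s: 3.9
position: [0.4972, 0.3763, 0.04]
tool_rot: [[-1.0, 0.001, -0.001], [0.001, 1.0, -0.001], [0.001, -0.001, -1.0]]
ft_force: [-0.8, 0.0, 0.4]
grip_width: 0.0856
```

>>> {"api": "apply_moves", "payload": {"plan": [{"tx": 1, "ty": 0, "tz": 0, "rx": 0, "ry": 0, "rz": 0, "jaw": 1}, {"tx": 1, "ty": 0, "tz": 0, "rx": 0, "ry": 0, "rz": 0, "jaw": 1}]}}

```text
time_s: 4.1
position: [0.4984, 0.3763, 0.04]
tool_rot: [[-1.0, 0.001, -0.001], [0.001, 1.0, -0.001], [0.001, -0.001, -1.0]]
ft_force: [-0.4, -1.0, -0.3]
grip_width: 0.0854
```

Run:
```python
from h import *
d=grab('scene','s5');e=grab('top','t5')
a=cv2.resize(d['image'][120:210,200:300,::-1],None,fx=6,fy=6,interpolation=cv2.INTER_CUBIC)
cv2.imwrite('pics/s5c.png',a)
cv2.imwrite('pics/t5c.png',cv2.resize(e['image'][140:240,130:250,::-1],None,fx=6,fy=6,interpolation=cv2.INTER_CUBIC))
```

```text
(no output)
```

View pics/s5c.png

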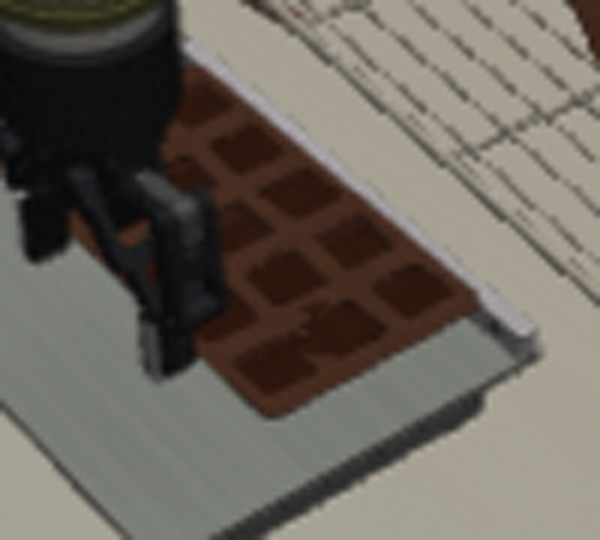

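View pics/t5c.png

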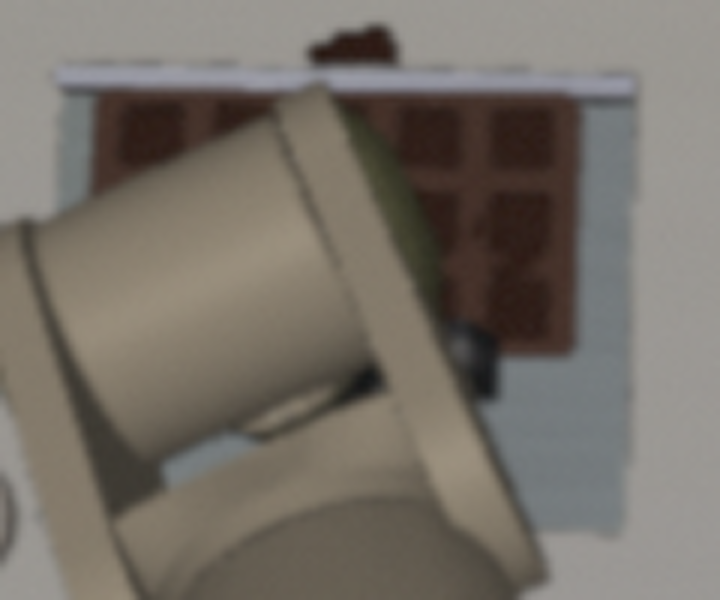

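The top view shows the mould nearly touching and parallel at both ends. I'll keep creeping until the force rises.

>>> {"api": "apply_moves", "payload": {"plan": [{"tx": 1, "ty": 0, "tz": 0, "rx": 0, "ry": 0, "rz": 0, "jaw": 1}, {"tx": 1.5, "ty": 0, "tz": 0, "rx": 0, "ry": 0, "rz": 0, "jaw": 1}]}}

```text
time_s: 4.4
position: [0.4998, 0.3763, 0.04]
tool_rot: [[-1.0, 0.001, -0.002], [0.001, 1.0, -0.001], [0.002, -0.001, -1.0]]
ft_force: [-4.8, 0.3, 2.3]
grip_width: 0.0854
```

>>> {"api": "apply_moves", "payload": {"plan": [{"tx": 1, "ty": 0, "tz": 0, "rx": 0, "ry": 0, "rz": 0, "jaw": 1}, {"tx": 1.5, "ty": 0, "tz": 0, "rx": 0, "ry": 0, "rz": 0, "jaw": 1}]}}

```text
time_s: 4.6
position: [0.4999, 0.3764, 0.04]
tool_rot: [[-1.0, 0.001, -0.005], [0.001, 1.0, -0.002], [0.005, -0.002, -1.0]]
ft_force: [-9.9, 0.6, 5.1]
grip_width: 0.0855
```

The tool stalled at x=0.4999 with the force climbing, so the mould is against the fence. One more small press to square it up, then back off.

>>> {"api": "apply_moves", "payload": {"plan": [{"tx": 1.5, "ty": 0, "tz": 0, "rx": 0, "ry": 0, "rz": 0, "jaw": 1}, {"tx": 2, "ty": 0, "tz": 0, "rx": 0, "ry": 0, "rz": 0, "jaw": 1}, {"tx": 2, "ty": 0, "tz": 0, "rx": 0, "ry": 0, "rz": 0, "jaw": 1}]}}

```text
time_s: 4.9
position: [0.4999, 0.3765, 0.0399]
tool_rot: [[-1.0, 0.001, -0.009], [0.001, 1.0, -0.002], [0.009, -0.002, -1.0]]
ft_force: [-9.8, 1.5, 6.5]
grip_width: 0.0856
```

Contact with the fence is steady. I'll back away and rise, then check before going to the lever.

>>> {"api": "apply_moves", "payload": {"plan": [{"tx": -10, "ty": 0, "tz": 0, "rx": 0, "ry": 0, "rz": 0, "jaw": 1}, {"tx": -25, "ty": 0, "tz": 0, "rx": 0, "ry": 0, "rz": 0, "jaw": 1}, {"tx": -35, "ty": 0, "tz": 20, "rx": 0, "ry": 0, "rz": 0, "jaw": 1}, {"tx": -45, "ty": 0, "tz": 60, "rx": 0, "ry": 0, "rz": 0, "jaw": -1}, {"tx": -45, "ty": 0, "tz": 105, "rx": 0, "ry": 0, "rz": 0, "jaw": -1}, {"tx": -45, "ty": 0, "tz": 145, "rx": 0, "ry": 0, "rz": 0, "jaw": -1}, {"tx": -45, "ty": -40, "tz": 170, "rx": 0, "ry": 0, "rz": 0, "jaw": -1}, {"tx": -45, "ty": -85, "tz": 170, "rx": 0, "ry": 0, "rz": -0.1, "jaw": -1}, {"tx": -45, "ty": -130, "tz": 170, "rx": 0, "ry": 0, "rz": -0.2, "jaw": -1}, {"tx": -45, "ty": -175, "tz": 170, "rx": 0, "ry": 0, "rz": -0.274, "jaw": -1}, {"tx": -45, "ty": -220, "tz": 170, "rx": 0, "ry": 0, "rz": -0.274, "jaw": -1}]}}

```text
time_s: 6.0
position: [0.4546, 0.1548, 0.2101]
tool_rot: [[-0.962, 0.274, -0.008], [0.274, 0.962, 0.0], [0.007, -0.002, -1.0]]
ft_force: [1.2, -0.5, -0.4]
grip_width: -0.0
```

Run:
```python
from h import *
d=grab('scene','s6');e=grab('top','t6')
cv2.imwrite('pics/s6.png',cv2.resize(d['image'][:,:,::-1],(800,600),interpolation=cv2.INTER_CUBIC))
cv2.imwrite('pics/t6c.png',cv2.resize(e['image'][140:240,130:250,::-1],None,fx=6,fy=6,interpolation=cv2.INTER_CUBIC))
o=env.observe();print(o['time_s'],o['position'],o['ft_force'],o['grip_width'])
```

```text
6.1 [0.45512765 0.15252538 0.21019302] [-0.39658163  0.86274411  0.49066591] -0.0002876871210082459
```

View pics/t6c.png

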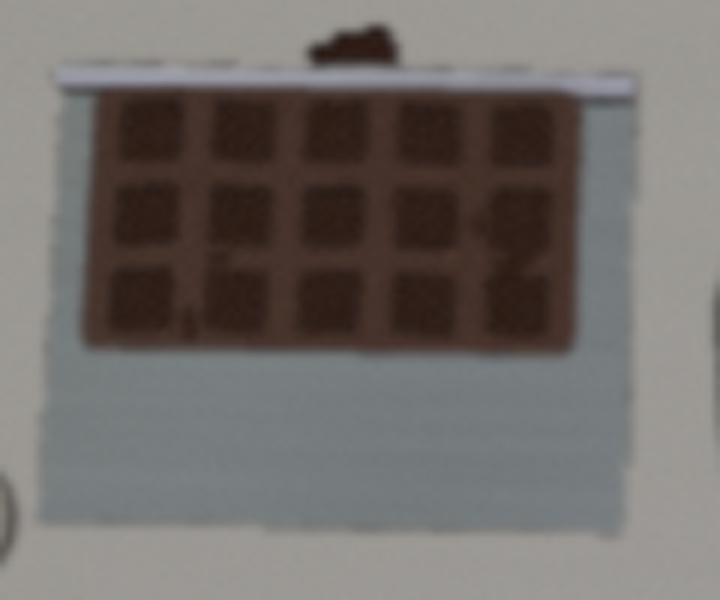

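View pics/s6.png

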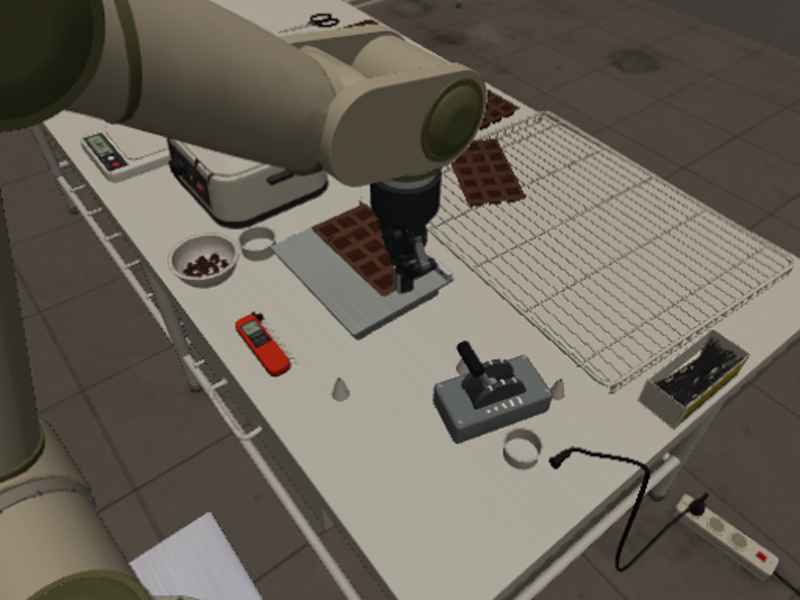

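The mould's far edge, (100,88) to (580,93) in the crop, touches the fence's inner edge along its whole length. The lever is still at off and the bystanders are untouched. Next I'll move behind the lever bar with the jaws shut.

>>> {"api": "apply_moves", "payload": {"plan": [{"tx": 0, "ty": -40, "tz": 0, "rx": 0, "ry": 0, "rz": 0, "jaw": -1}, {"tx": 0, "ty": -76, "tz": -10, "rx": 0, "ry": 0, "rz": 0, "jaw": -1}, {"tx": 0, "ty": -76, "tz": -45, "rx": 0, "ry": 0, "rz": 0, "jaw": -1}, {"tx": 0, "ty": -76, "tz": -80, "rx": 0, "ry": 0, "rz": 0, "jaw": -1}, {"tx": 0, "ty": -76, "tz": -90, "rx": 0, "ry": 0, "rz": 0, "jaw": -1}, {"tx": 0, "ty": -76, "tz": -90, "rx": 0, "ry": 0, "rz": 0, "jaw": -1}]}}

```text
time_s: 6.7
position: [0.4548, 0.0769, 0.1196]
tool_rot: [[-0.961, 0.276, -0.01], [0.276, 0.961, -0.001], [0.009, -0.004, -1.0]]
ft_force: [-0.4, 0.3, -0.9]
grip_width: -0.0
```

Run:
```python
from h import *
d=grab('scene','s7')
cv2.imwrite('pics/s7c.png',cv2.resize(d['image'][180:310,240:380,::-1],None,fx=4,fy=4,interpolation=cv2.INTER_CUBIC))
o=env.observe();print(o['time_s'],o['position'],o['ft_force'],o['tool_rot'].round(3))
```

```text
6.75 [0.45556362 0.07686885 0.12081856] [-0.04881418 -0.06498194  0.14844185] [[-0.961  0.276 -0.007]
 [ 0.276  0.961 -0.001]
 [ 0.007 -0.003 -1.   ]]
```

View pics/s7c.png

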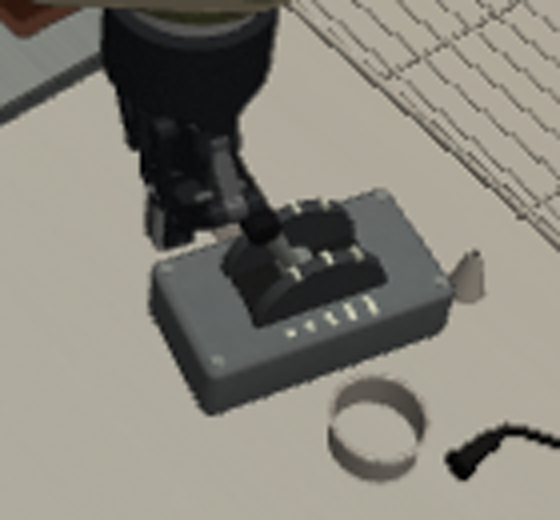

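The closed fingers at (170,240) stand just behind the bar, whose end is at (262,225). I'll push along (0.963, -0.271).

>>> {"api": "apply_moves", "payload": {"plan": [{"tx": 10, "ty": -2.7, "tz": 0, "rx": 0, "ry": 0, "rz": 0, "jaw": -1}, {"tx": 18, "ty": -5, "tz": 0, "rx": 0, "ry": 0, "rz": 0, "jaw": -1}, {"tx": 26, "ty": -7.2, "tz": 0, "rx": 0, "ry": 0, "rz": 0, "jaw": -1}, {"tx": 34, "ty": -9.5, "tz": 0, "rx": 0, "ry": 0, "rz": 0, "jaw": -1}, {"tx": 42, "ty": -11.8, "tz": 0, "rx": 0, "ry": 0, "rz": 0, "jaw": -1}, {"tx": 50, "ty": -14, "tz": 0, "rx": 0, "ry": 0, "rz": 0, "jaw": -1}, {"tx": 58, "ty": -16.3, "tz": 0, "rx": 0, "ry": 0, "rz": 0, "jaw": -1}]}}

```text
time_s: 7.45
position: [0.5148, 0.0602, 0.1211]
tool_rot: [[-0.961, 0.276, -0.006], [0.276, 0.961, -0.001], [0.006, -0.003, -1.0]]
ft_force: [0.9, -0.9, 0.2]
grip_width: 0.0003
```

Run:
```python
from h import *
d=grab('scene','s8')
cv2.imwrite('pics/s8c.png',cv2.resize(d['image'][180:310,240:380,::-1],None,fx=4,fy=4,interpolation=cv2.INTER_CUBIC))
o=env.observe();print(o['time_s'],o['position'],o['ft_force'],o['tool_rot'].round(3))
```

```text
7.5 [0.51578605 0.05985839 0.12103269] [ 0.35798835 -0.34571515 -0.11600451] [[-0.961  0.277 -0.005]
 [ 0.277  0.961 -0.001]
 [ 0.005 -0.003 -1.   ]]
```

View pics/s8c.png

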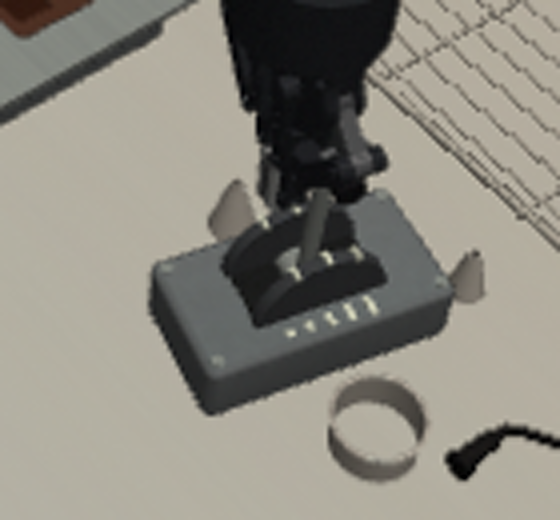

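The rod now stands upright at (318,225), so the lever is at slow. I'll continue to fast.

>>> {"api": "apply_moves", "payload": {"plan": [{"tx": 8, "ty": -2.2, "tz": 0, "rx": 0, "ry": 0, "rz": 0, "jaw": -1}, {"tx": 16, "ty": -4.5, "tz": 0, "rx": 0, "ry": 0, "rz": 0, "jaw": -1}, {"tx": 24, "ty": -6.7, "tz": 0, "rx": 0, "ry": 0, "rz": 0, "jaw": -1}, {"tx": 31, "ty": -8.7, "tz": 0, "rx": 0, "ry": 0, "rz": 0, "jaw": -1}, {"tx": 37, "ty": -10.4, "tz": 0, "rx": 0, "ry": 0, "rz": 0, "jaw": -1}]}}

```text
time_s: 8.0
position: [0.554, 0.049, 0.1212]
tool_rot: [[-0.961, 0.277, -0.004], [0.277, 0.961, -0.002], [0.003, -0.003, -1.0]]
ft_force: [-0.7, -0.4, -0.5]
grip_width: 0.0001
```

>>> {"api": "apply_moves", "payload": {"plan": [{"tx": 2, "ty": -0.5, "tz": 0, "rx": 0, "ry": 0, "rz": 0, "jaw": -1}, {"tx": 4, "ty": -1, "tz": 0, "rx": 0, "ry": 0, "rz": 0, "jaw": -1}]}}

```text
time_s: 8.2
position: [0.5583, 0.0479, 0.1212]
tool_rot: [[-0.961, 0.277, -0.004], [0.277, 0.961, -0.002], [0.003, -0.003, -1.0]]
ft_force: [-5.7, 1.1, 1.9]
grip_width: -0.0004
```

Run:
```python
from h import *
d=grab('scene','s9')
cv2.imwrite('pics/s9c.png',cv2.resize(d['image'][180:310,240:380,::-1],None,fx=4,fy=4,interpolation=cv2.INTER_CUBIC))
o=env.observe();print(o['time_s'],o['position'],o['ft_force'],o['tool_rot'].round(3))
```

```text
8.25 [0.55808096 0.04798248 0.12117374] [-0.78227934  0.8522713  -0.28197453] [[-0.961  0.277 -0.005]
 [ 0.277  0.961 -0.002]
 [ 0.004 -0.003 -1.   ]]
```

View pics/s9c.png

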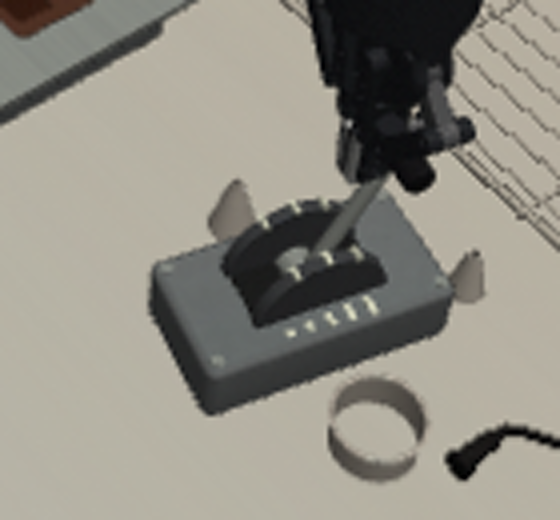

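The lever leans well over to the fast side and there is light contact at the stop. I'll back off, rise and check both items.

>>> {"api": "apply_moves", "payload": {"plan": [{"tx": -15, "ty": 4, "tz": 0, "rx": 0, "ry": 0, "rz": 0, "jaw": -1}, {"tx": -40, "ty": 11, "tz": 0, "rx": 0, "ry": 0, "rz": 0, "jaw": -1}, {"tx": -70, "ty": 20, "tz": 20, "rx": 0, "ry": 0, "rz": 0, "jaw": -1}, {"tx": -100, "ty": 30, "tz": 50, "rx": 0, "ry": 0, "rz": 0, "jaw": -1}, {"tx": -140, "ty": 40, "tz": 80, "rx": 0, "ry": 0, "rz": 0, "jaw": -1}, {"tx": -180, "ty": 50, "tz": 100, "rx": 0, "ry": 0, "rz": 0, "jaw": -1}, {"tx": -200, "ty": 50, "tz": 110, "rx": 0, "ry": 0, "rz": 0, "jaw": -1}, {"tx": -200, "ty": 50, "tz": 110, "rx": 0, "ry": 0, "rz": 0, "jaw": -1}]}}

```text
time_s: 9.05
position: [0.3566, 0.0984, 0.2327]
tool_rot: [[-0.961, 0.276, -0.001], [0.276, 0.961, -0.002], [0.0, -0.002, -1.0]]
ft_force: [-0.5, 0.3, -0.2]
grip_width: -0.0001
```

Run:
```python
from h import *
d=grab('scene','s10');e=grab('top','t10')
cv2.imwrite('pics/s10c.png',cv2.resize(d['image'][100:310,120:380,::-1],None,fx=2.8,fy=2.8,interpolation=cv2.INTER_CUBIC))
cv2.imwrite('pics/t10c.png',cv2.resize(e['image'][140:290,100:370,::-1],None,fx=2.9,fy=2.9,interpolation=cv2.INTER_CUBIC))
cv2.imwrite('pics/t10l.png',cv2.resize(e['image'][150:240,270:370,::-1],None,fx=6,fy=6,interpolation=cv2.INTER_CUBIC))
o=env.observe();print(o['time_s'],o['position'],o['ft_force'])
for th in(.35,.41,.45): 
  p=np.array([.536,.0545,.042])+.1*np.array([np.sin(th)*.963,-np.sin(th)*.271,np.cos(th)]);print(th,(np.array(proj(e,p))-[270,150]+.4)*6,(np.array(proj(d,p))-[120,100])*2.8)
```

```text
9.15 [0.35852189 0.09795299 0.23131774] [ 0.8153861  -1.30756074  0.92879207]
0.35 [317.32026493 131.39859333] [601.21961363 326.12068828]
0.41 [319.71242453 119.21669011] [607.46952876 325.90524712]
0.45 [321.14805038 111.42786988] [611.47930697 325.95570492]
```

View pics/s10c.png

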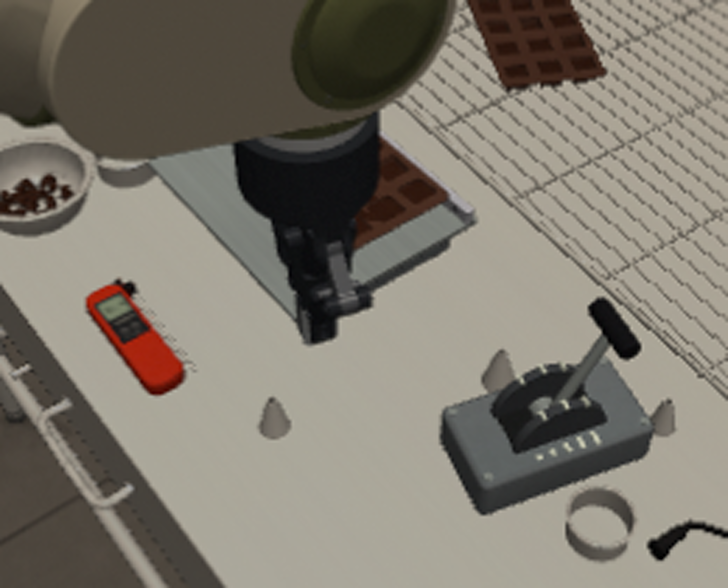

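View pics/t10c.png

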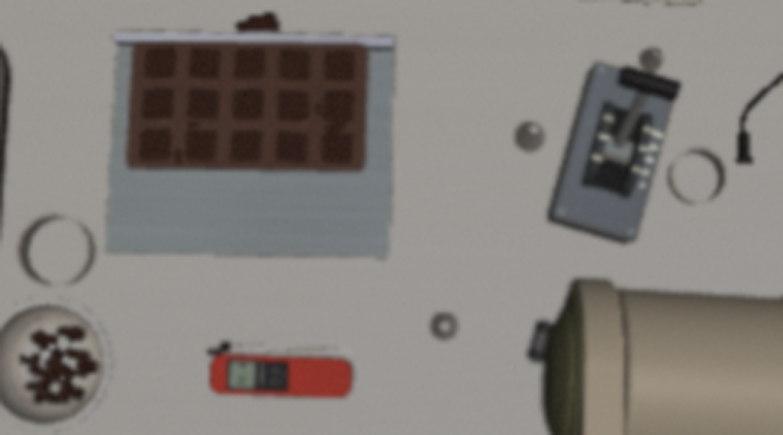

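View pics/t10l.png

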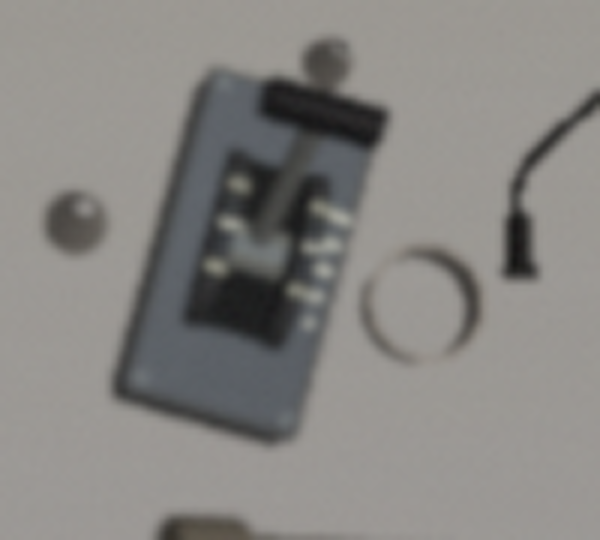

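The bar centre in the top view is at (325,111), against a predicted (321,111) for the fast stop. The mould is still flush and the bystanders are in place. I'll do a final numeric check of the mould and hand in.

Run:
```python
from h import *
e=pickle.load(open('pics/top0.pkl','rb'));f=pickle.load(open('pics/t10.pkl','rb'))
im=f['image'];R,G,B=[im[...,i].astype(int) for i in range(3)]
m=np.zeros(R.shape,np.uint8);br=((R-B>12)&(R<120));m[153:225,135:235]=br[153:225,135:235]*255
m=cv2.morphologyEx(m,5-2,np.ones((5,5)));m=cv2.morphologyEx(m,2,np.ones((3,3)))
b=cv2.boxPoints(cv2.minAreaRect(max(cv2.findContours(m,0,1)[0],key=cv2.contourArea)))
P=np.array([onz(f,u,v,.065) for u,v in b]);print(P[:,:2].round(4).tolist(),P.mean(0).round(4))
o=env.observe();print(o['time_s'],o['qvel'].round(2))
env.close_job()
```

```text
[[0.6198, 0.4857], [0.6226, 0.2787], [0.5122, 0.2763], [0.5091, 0.4796]] [0.5659 0.3801 0.065 ]
9.15 [-0.32  2.1  -0.55 -0.06  0.05 -0.03]
the job is handed in; nothing more can be done
```

The job is handed in at about 9.2 s, inside the 51 s limit: the mould is against the fence and the lever is at fast.

- **Mould:** I pushed it along the deck with the open fingers until the tool stalled against the fence at about 10 N. In the last top view its far edge (0.620–0.623 m) meets the fence face (about 0.621 m). The centre is at about (0.566, 0.380), roughly 3 mm along the fence from the fence's middle.
- **Mould angle:** the last mask-based fit gave about 0.8° of yaw, inside the 2.3° limit but coarse. In the closer picture the edge looked parallel to the fence along its whole length.
- **Lever:** I pushed the cross-bar with closed fingers from off, through slow, to the fast stop. After I backed away, the bar centre was within 4 px, in a 6x enlarged crop, of where it should be at fast. A lever slightly short of the stop would have shown up at 0.41 rad of lean or less, and it did not.
- **Bystanders:** the nozzles, thermometer and both ring cutters look unmoved in the final pictures. I checked this by eye rather than measuring them.
- **Arm:** it was clear of everything when I handed in. Its joints still showed small residual speeds of up to 2°/s.

One early move call was refused by the interface. Nothing moved, and I sent it again in smaller steps.

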